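# Shut down the rotary evaporator from its bench controllers

### The job

The distillation is finished: shut the evaporator down with light fingertip presses. First switch off the bath heater at the red rocker, then stop the rotation at the green rocker (on both, press down the raised half with the white dot), and last press the blue vent key fully and let it spring back. Press no other key, do not pick up or shift the three controllers, and leave the glassware alone.

Things in the scene. Friction and masses are not known exactly. Their poses are not given: they have to be found in the camera images.
- bath_unit: bath heater controller: white console, 140 mm deep (x) by 150 wide (y), 1.8 kg, loose on rubber feet. Origin: centre of its underside; x to its back, y to its left, z up. Grey panel slopes 0.12 rad: 54 mm high at the robot side, 71 at the back. Red stripe round its foot, amber bar display, red rocker on its left (+y), black dial 18 mm tall on its right.
- drive_unit: rotation drive controller: white console, 140 mm deep (x) by 150 wide (y), 1.8 kg, loose on rubber feet. Origin: centre of its underside; x to its back, y to its left, z up. Grey panel slopes 0.12 rad: 54 mm high at the robot side, 71 at the back. Green stripe, black speed dial 20 mm tall on its left, green rocker on its right, black lift key behind the rocker.
- vacuum_unit: vacuum controller: white console, 140 mm deep (x) by 150 wide (y), 1.8 kg, loose on rubber feet. Origin: centre of its underside; x to its back, y to its left, z up. Grey panel slopes 0.12 rad: 54 mm high at the robot side, 71 at the back. Blue stripe round its foot, green bar display, blue vent key on its right (-y), yellow pump key on its left, 72 mm between the two.
- heater_switch_off (a point): top face of the white-dot (OFF) half of the red heater rocker, 14 mm from the pivot and 6 mm from that half's end, mid-width; it moves with the rocker. When ON this half, nearer the robot, stands proud, its end 12 mm above the panel; press it straight down here or nearer the end.
- heater_switch (a joint): red heater rocker, 40 mm long (unit's x) by 24 wide, a shallow V on a pivot at its middle, 5 mm above the panel. rad: 0 ON (as it begins, OFF half proud), 0.34 OFF (that half flush, the other proud). Stiff, stays where it is left: 1 to 4 N on the white-dot half moves it; its end sinks 7 mm, the named point 5 mm. Its stop is hard: come down slowly; over 25 N counts as rough
- rotation_switch_off (a point): the same point on the green rotation rocker (the two rockers are alike): white-dot half, nearer the robot, 14 mm from the pivot. Pressing works as on the red one.
- rotation_switch (a joint): green rotation rocker, rad: 0 ON (turning, as it begins), 0.34 OFF. Like the red one
- vent_key_top (a point): centre of the top of the blue vent key with a white cross: round key, 22 mm across, 12 mm proud of the panel, in a thin metal collar; springs back, 5 mm travel, 4 N fully down. It moves with the key.
- vent_key (a joint): blue vent key, m: 0 released, 0.005 fully pressed; the switch makes beyond 0.003. Hard stop there too: over 25 N counts as rough
- pump_key_top (a point): centre of the top of the yellow pump key: round key, 22 mm across, 12 mm proud of the panel, in a thin metal collar; springs back, 5 mm travel, 4 N fully down. Not to be pressed.
- pump_key (a joint): yellow pump key, m: 0 released, 0.005 fully pressed
- lift_key_top (a point): centre of the top of the black lift key, about 67 mm behind the middle of the green rocker: round key, 22 mm across, 12 mm proud of the panel, in a thin metal collar; springs back, 5 mm travel, 4 N fully down. Not to be pressed.
- lift_key (a joint): black lift key, m: 0 released, 0.005 fully pressed
- bottle: amber glass bottle with a black cap, 68 mm across, 150 mm tall, loose; origin: centre of its underside
- beaker: clear glass beaker, 68 mm across the rim, 90 mm tall, loose; origin: centre of its underside
- flask: green-tinted stoppered conical flask, 82 mm across the foot, 104 mm tall, loose; origin: centre of its underside

How it is judged (in metres and radians):
On the way, in this order (a step that is already met when the one before it is completed fails the run):
1. the red heater rocker is pressed over to OFF (value of joint heater_switch above 0.22 rad), for 0.1 s.
2. the green rotation rocker is pressed over to OFF (value of joint rotation_switch above 0.22 rad), for 0.1 s.
3. the blue vent key is pressed (value of joint vent_key above 0.003 m), for 0.05 s.
At the end, for the whole second after the job is handed in: Both rockers are OFF (past 0.22 of 0.34 rad), the vent, pump and lift keys are all released (under 1 mm), and the three controllers and the three glass vessels stand upright and still within 15 mm of where they began (value of joint each of heater_switch, rotation_switch above 0.22 rad and value of joint each of vent_key, pump_key, lift_key below 0.001 m and distance of each of bath_unit, drive_unit, vacuum_unit, bottle, beaker, flask from where it was at the start of the episode below 0.015 m and angle between each of bath_unit, drive_unit, vacuum_unit, bottle, beaker, flask's own z axis and vertical below 0.1 rad and linear speed of each of bath_unit, drive_unit, vacuum_unit, bottle, beaker, flask below 0.02 m/s); the robot touches nothing.
It fails at once if the order is broken: rotation switched off with the heater still on, or vent key pressed with either still on ((value of joint rotation_switch above 0.2 rad and value of joint heater_switch below 0.15 rad) or (value of joint vent_key above 0.003 m and value of joint any of heater_switch, rotation_switch below 0.15 rad)).
It fails at once if the yellow pump key or the black lift key is pressed (over 2.5 mm) (value of joint any of pump_key, lift_key above 0.0025 m).
It fails at once if a controller is pressed harder than 25 N (contact force between any of the fingers, the arm and bath_unit above 25 N or contact force between any of the fingers, the arm and drive_unit above 25 N or contact force between any of the fingers, the arm and vacuum_unit above 25 N).
It fails at once if a controller is lifted, carried or shoved over 15 mm (distance of any of bath_unit, drive_unit, vacuum_unit from where it was at the start of the episode above 0.015 m).
It fails at once if glassware is lifted, tipped or moved over 15 mm (distance of any of bottle, beaker, flask from where it was at the start of the episode above 0.015 m or angle between any of bottle, beaker, flask's own z axis and vertical above 0.2 rad).
It also fails if it takes over 53 s, if anything falls off the work surface, if the arm or the gripper's body presses on something with over 40 N, if the wrist force passes 120 N, or if a joint passes its speed limit or range.

### The arm

A 6-joint arm with a two-finger parallel gripper is mounted at the origin on the work surface. World frame = base frame: x ahead of the robot, y to its left, z up, the work surface at z = 0. Lengths are in mm, angles in rad, forces in N, time in s.
With the tool pointing down it reaches from about 325 to 875 mm from the base axis. Payload 4.4 kg.
Tool frame: the origin (TCP) lies midway between the tips of the shut fingers; the grasp point (between the pads) lies 19 mm behind it; z points along the fingers, y is the line along which they close (so a half turn about z gives the same grasp; the last joint's range is limited). The gripper opens to 85 mm and grips with 20 to 120 N. Pads are 22 mm wide; open, the fingers measure 114 mm over their backs; the gripper's body (76 mm by 85 mm) begins 54 mm behind the grasp point. The pads swing forward as they close: fully open they stand 13 mm farther back than shut.
Start: joints at [1.075, 0.207, 1.542, -0, 1.393, -0.15], TCP at [194.364, 541.156, 231.282] pointing down, gripper open.
Joint ranges: [-2.73, 2.73], [-0.86, 2.22], [0.23, 2.46], [-1.11, 4.25], [0.08, 2.63], [-2.82, 2.82]. Speed limits (rad/s): [2.79, 2.79, 3.14, 3.14, 3.14, 3.14].

### API

Orientations are given as a rotation vector (axis times angle).
In Python, from rig import robot gives the robot as it stands.
- The arm moves only by the tool jog_arm, never from a script. Its arguments are lists of equal length, an entry for each row: "delta_pos": the shift along the world's x, y, z in m, a list of three; "yaw": the turn about the world's z in rad. A call has exactly 5 rows; each row shifts and turns the commanded pose from where the row before left it; what a row does not reach is not made up. A row lasts 1/8 s, in which the tool goes at most 62.5 mm and 10.7 degrees, less where a joint would pass 70% of its speed; a pose out of reach is approached as far as the arm can. A call is refused whole if a number of a shift passes 0.0625 or a number of a turn 0.188, either way. A call with a gripper value outside its range is refused whole. "jaw" is the opening, from 0 (shut) to 1 (fully open), set as the call begins (left out, the last holds). The fingers move at their own pace and stop on an object; "grip_force" is the grip in N (left out, the last holds). Time passes only in rows, so rows that do not move let the fingers close, or fill a call up. It gives the time, the measured TCP pose, the force, the opening and the grip force at its end, in the units of the state.
- robot.read_state(): the state, without advancing time (a new reading comes with each control period).
- robot.read_camera(name): name is "side" or "top" or "wrist"; returns the picture (480x640x3 uint8, red, green, blue); there is no depth.
- robot.calibration(name): a dict with "vertical_fov" (degrees; the focal length in pixels is half the picture's height over the tangent of half this angle, whatever the lens; pixels are square), "cx", "cy" (the principal point, pixels), "k1" (the pictures are not rectified: a ray, as slopes to the right and down, at radius r is drawn at 1 + k1 r^2 times it, then the intrinsics apply), "world_from_camera" (4x4, takes a point from camera to world coordinates); the wrist camera has in their place "mount" (4x4, takes a point from camera to tool coordinates, whose origin is the TCP and whose axes are the flange's). Camera axes: x right, y up, looking along -z (the intrinsics and any distortion apply to the point x, -y, -z); pixel columns grow to the right and rows downward; lengths in mm; the calibration is good to about 2 mm. A picture is of the moment at which its call begins: read the wrist's pose just before it. calibration takes no time and is no camera call.
- robot.finish_job(): hands the job in; it is judged then, once.
The state is a dict: "time_s": time; "q": joint angles; "joint_vel": joint speeds; "tau": joint torques, N m; "position": TCP position; "ee_rot": TCP orientation; "force": force on the tool from outside, world axes, zero at the start; "ft_torque": the same for the moment, N m; "finger_gap": finger opening in mm; "finger_force": force on a finger pad.
Only numpy, scipy, OpenCV 4.12 (cv2) and the standard library are available. Lean on these libraries where they do the work, as an engineer would, in place of code of your own. Each camera call takes 0.05 s, during which the arm holds its last target. There are 200 camera calls.

## Working session

There is one attempt and no reset: what is moved stays moved. The work goes in short steps, Python scripts to look and compute and a tool call to move; the robot and the scene stay as the last step left them, time stands still between calls to the robot, and variables do not carry over. Pictures are saved under pics/ and viewed, at most 10 in all, crops included, and the job is handed in when it is done.

Besides the shell and the picture viewer there is one more tool, called after "Emit:" by a JSON object that holds its "name" and its "arguments", one argument or row to a line. jog_arm: Moves the arm, as the interface text tells. Its arguments: {"type":"object","properties":{"delta_pos":{"type":"array"},"yaw":{"type":"array"},"jaw":{"type":"number"},"grip_force":{"type":"number"}},"required":["delta_pos","yaw"]}

```bash
mkdir -p pics
cat > h.py <<'E'
import numpy as np,cv2
from rig import robot
def cam(n):
    c=robot.calibration(n);f=240/np.tan(np.radians(c["vertical_fov"])/2);return c,f
def ray(n,u,v,T=None):
    c,f=cam(n);T=np.array(c["world_from_camera"]) if T is None else T
    K=np.array([[f,0,c["cx"]],[0,f,c["cy"]],[0,0,1]]);x,y=cv2.undistortPoints(np.array([[[u,v]]],float),np.eye(3),None)[0,0]
    x=(u-c["cx"])/f;y=(v-c["cy"])/f;a,b=x,y
    for _ in range(30):
        s=1+c["k1"]*(a*a+b*b);a,b=x/s,y/s
    return T[:3,3],T[:3,:3]@np.array([a,-b,-1])
def onz(n,u,v,z,T=None):
    o,d=ray(n,u,v,T);return o+d*(z-o[2])/d[2]
E
sed -i '/K=np/d' h.py
python3 - <<'E'
from h import *
for n in("top","side"):
    i=robot.read_camera(n);cv2.imwrite(f"pics/{n}0.png",i[:,:,::-1]);c,f=cam(n);print(n,f,c["k1"],np.array(c["world_from_camera"]).round(2).tolist())
print(robot.read_state())
E
```

```text
top 504.58624613704364 0.03668128698675727 [[0.02, 1.0, -0.09, 463.26], [-1.0, 0.03, 0.03, 22.51], [0.04, 0.09, 1.0, 1137.4], [0.0, 0.0, 0.0, 1.0]]
side 557.8670700024329 -0.16264655201043798 [[0.8, 0.35, -0.49, -27.23], [-0.6, 0.49, -0.63, -759.3], [0.02, 0.8, 0.6, 797.83], [0.0, 0.0, 0.0, 1.0]]
{'time_s': 0.1, 'q': array([ 1.07554157e+00,  2.07390222e-01,  1.54283387e+00, -7.41551503e-06,
        1.39349250e+00, -1.50518808e-01]), 'joint_vel': array([ 4.12533718e-04, -2.07470131e-03, -2.22565976e-03, -4.40828407e-04,
       -8.04011676e-04, -3.21797027e-05]), 'tau': array([-1.73877806e-04, -3.84089613e+01, -2.92547786e+01, -3.17745180e-04,
        4.81703435e-03,  3.85044700e-05]), 'position': array([194.01041581, 540.5453203 , 230.19959276]), 'ee_rot': array([-0.53871578, -3.09438025,  0.00316683]), 'force': array([-0.52849944, -1.18181156,  0.32900079]), 'ft_torque': array([ 0.03402002, -0.01593059,  0.00356766]), 'finger_force': 0.0, 'finger_gap': 85.42569294458899}
```

View pics/top0.png

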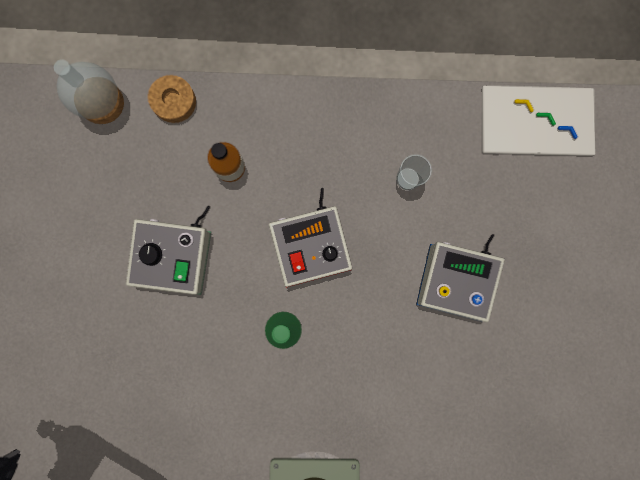

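View pics/side0.png

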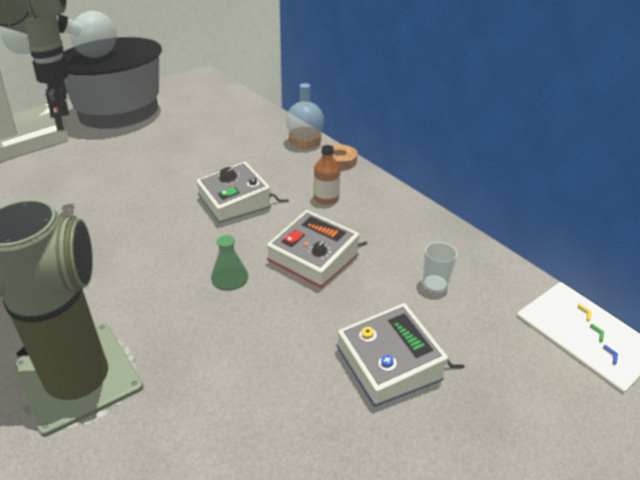

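The top view shows the red rocker at (297,262), the green one at (181,271) and the blue key at (477,299), with the flask at (283,330). In the side view they are at (293,237), (229,192) and (387,361). Next I measure them with colour masks and triangulate across both views.

```bash
cat > m.py <<'E'
from h import *
from scipy import ndimage as nd
seeds={"red":((297,262),(293,237)),"green":((181,271),(229,192)),"blue":((477,299),(387,361))}
def mask(i,k):
    h=cv2.cvtColor(i,cv2.COLOR_RGB2HSV);H,S,V=[h[...,j].astype(int) for j in range(3)]
    hh={"red":(H<8)|(H>172),"green":(H>45)&(H<80),"blue":(H>100)&(H<125)}[k]
    return hh&(S>110)&(V>60)
def tri(a,b):
    (o,d),(p,e)=a,b;d=d/np.linalg.norm(d);e=e/np.linalg.norm(e)
    t=np.linalg.lstsq(np.c_[d,-e],p-o,rcond=None)[0];x,y=o+t[0]*d,p+t[1]*e
    return (x+y)/2,np.linalg.norm(x-y)
if __name__=="__main__":
    I={n:cv2.imread(f"pics/{n}0.png")[:,:,::-1].copy() for n in("top","side")}
    for k,s in seeds.items():
        R=[]
        for n,(u,v) in zip(I,s):
            m=mask(I[n],k);w=np.zeros_like(m);w[v-16:v+17,u-16:u+17]=1
            p=np.argwhere(m&w)[:,::-1].astype(np.float32)
            hull=cv2.minAreaRect(cv2.convexHull(p.astype(np.int32)));R.append(hull[0]);print(k,n,len(p),hull)
            if n=="top":
                c=np.array([onz(n,*q,70)[:2] for q in cv2.boxPoints(hull)]);print(" corners",c.round(1).tolist(),"mean",c.mean(0).round(1))
        print(" tri",tri(ray("top",*R[0]),ray("side",*R[1])))
    for n,(a,b,c,d) in {"top":(165,350,110,510)}.items():
        cr=cv2.resize(I[n][a+60:b-25,c:d],None,fx=2,fy=2)
    J=np.hstack([cv2.resize(I["top"][v-24:v+24,u-24:u+24],(264,264),interpolation=cv2.INTER_NEAREST) for (u,v),_ in seeds.values()])
    K=np.hstack([cv2.resize(I["side"][v-24:v+24,u-24:u+24],(264,264),interpolation=cv2.INTER_NEAREST) for _,(u,v) in seeds.values()])
    cv2.imwrite("pics/crop.png",np.vstack([J,K])[:,:,::-1])
E
python3 m.py
```

```text
red top 213 ((296.76470947265625, 261.558837890625), (18.432706832885742, 11.884244918823242), 75.96376037597656)
 corners [[531.8, 66.2], [538.5, 42.0], [500.9, 31.5], [494.3, 55.7]] mean [516.4  48.8]
red side 134 ((293.15380859375, 236.7307586669922), (9.707252502441406, 17.75040626525879), 56.30992889404297)
 tri (array([516.94938961,  48.74178971,  64.68548993]), np.float64(0.8533004854376615))
green top 218 ((180.770263671875, 270.8783874511719), (12.329923629760742, 19.234682083129883), 9.462322235107422)
 corners [[473.4, 304.5], [513.0, 300.0], [509.3, 274.8], [469.7, 279.4]] mean [491.3 289.7]
green side 51 ((230.8000030517578, 191.40000915527344), (5.0596442222595215, 10.75174331665039), 71.56504821777344)
 tri (array([493.91858955, 289.00624875,  66.61096512]), np.float64(5.9079617371583675))
blue top 58 ((476.5, 299.5), (9.0, 9.0), 90.0)
 corners [[454.4, -323.9], [454.8, -343.1], [435.9, -342.9], [435.5, -323.8]] mean [ 445.2 -333.4]
blue side 70 ((387.0, 360.0), (10.0, 10.0), 90.0)
 tri (array([ 445.62274773, -334.40467274,   68.31544264]), np.float64(1.2680754152721947))
```

View pics/crop.png

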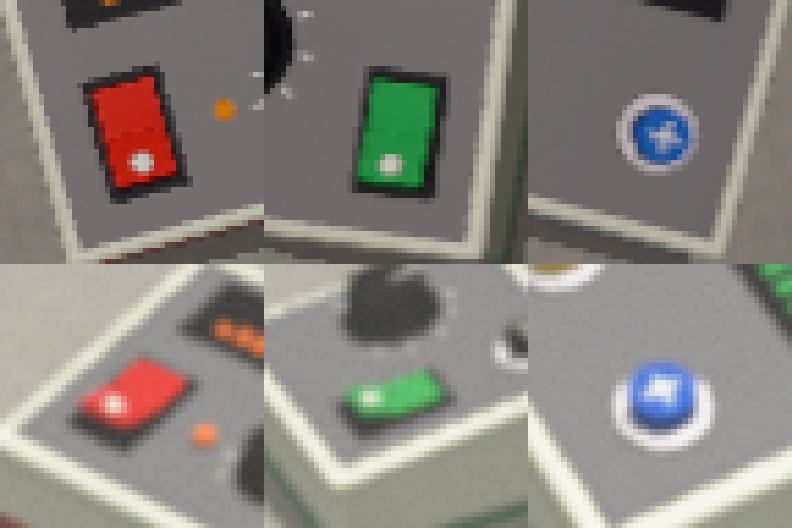

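The crops show white dots on the near halves of both rockers. Red is at top (298.3,267), side (289.2,238.1). Green is at top (179.4,276.1), side (224,191.9). Nothing else is within a finger's width of any of the three targets. Next I triangulate the dots.

Run:
```python
from m import *
for k,a,b in(("red",(298.3,267),(289.2,238.1)),("green",(179.4,276.1),(224,191.9)),("vent",(476.5,299.3),(387,359.5)),("pump",(444,291),(368,332)),("flasktop",(281,335),(226,240)),("greenC",(180.5,270.6),(228.5,190.6))):
    p,e=tri(ray("top",*a),ray("side",*b));print(k,p.round(1),round(e,1))
c=robot.calibration("wrist");print(np.array(c["mount"]).round(2).tolist(),cam("wrist")[1],c["cx"],c["cy"],c["k1"])
s=robot.read_state();from scipy.spatial.transform import Rotation as R;print(R.from_rotvec(s["ee_rot"]).as_matrix().round(3))
```

```text
red [504.9  45.4  68.3] 0.2
green [480.4 292.4  68.3] 0.0
vent [ 446.  -334.1   69.1] 1.0
pump [ 462.  -265.3   68.1] 1.4
flasktop [367.4  74.8 105.9] 2.7
greenC [491.9 290.6  68.7] 0.1
[[0.0, 0.95, 0.32, 83.24], [1.0, -0.0, -0.0, -0.15], [-0.0, 0.32, -0.95, -142.81], [0.0, 0.0, 0.0, 1.0]] 361.371013837564 317.47632035713497 241.67510470613726 -0.0579702060414674
[[-0.941  0.338 -0.001]
 [ 0.338  0.941 -0.002]
 [ 0.    -0.002 -1.   ]]
```

Emit:
{"name": "jog_arm", "arguments": {
  "delta_pos": [
    [0.02,-0.033,0],
    [0.02,-0.033,0],
    [0.02,-0.033,0],
    [0.02,-0.033,0],
    [0.02,-0.033,0]
  ],
  "yaw": [0.06,0.06,0.06,0.06,0.06],
  "jaw": 0,
  "grip_force": 20
}}

```text
time_s: 0.72
position: [294.6, 374.8, 230.8]
ee_rot: [-0.067, -3.14, 0.001]
force: [-0.3, 0.2, 0.8]
finger_gap: -0.0
finger_force: 0.0
```

Emit:
{"name": "jog_arm", "arguments": {
  "delta_pos": [
    [0.02,-0.033,0],
    [0.02,-0.033,0],
    [0.02,-0.033,0],
    [0.02,-0.033,0],
    [0.02,-0.033,0]
  ],
  "yaw": [0.06,0.06,0.06,0.06,0.06]
}}

```text
time_s: 1.35
position: [394.5, 209.9, 230.9]
ee_rot: [0.403, -3.115, 0.0]
force: [0.1, -0.1, 0.5]
finger_gap: 0.0
finger_force: 0.0
```

Emit:
{"name": "jog_arm", "arguments": {
  "delta_pos": [
    [0.02,-0.033,0],
    [0.02,-0.033,0],
    [0.02,-0.033,0],
    [0.02,-0.033,0],
    [0.02,-0.033,0]
  ],
  "yaw": [0.01,0,0,0,0]
}}

```text
time_s: 1.98
position: [494.5, 45.0, 230.8]
ee_rot: [0.415, -3.113, -0.001]
force: [0.5, 1.2, 0.7]
finger_gap: 0.0
finger_force: 0.0
```

Emit:
{"name": "jog_arm", "arguments": {
  "delta_pos": [
    [0.007,0,-0.025],
    [0,0,-0.025],
    [0,0,-0.025],
    [0,0,-0.02],
    [0,0,0]
  ],
  "yaw": [0,0,0,0,0]
}}

```text
time_s: 2.6
position: [499.2, 46.3, 134.0]
ee_rot: [0.415, -3.109, -0.002]
force: [0.5, 0.3, 0.3]
finger_gap: 0.4
finger_force: 0.0
```

```bash
cat > w.py <<'E'
from h import *
import sys
from scipy.spatial.transform import Rotation as R
s=robot.read_state();i=robot.read_camera("wrist");cv2.imwrite(f"pics/{sys.argv[1]}.png",i[:,:,::-1])
T=np.eye(4);T[:3,:3]=R.from_rotvec(s["ee_rot"]).as_matrix();T[:3,3]=s["position"]
np.save("T.npy",T@np.array(robot.calibration("wrist")["mount"]));print(s["position"],s["force"])
E
python3 w.py wr
```

```text
[499.20463663  46.30203051 134.04641435] [0.46577012 0.32761001 0.3076111 ]
```

View pics/wr.png

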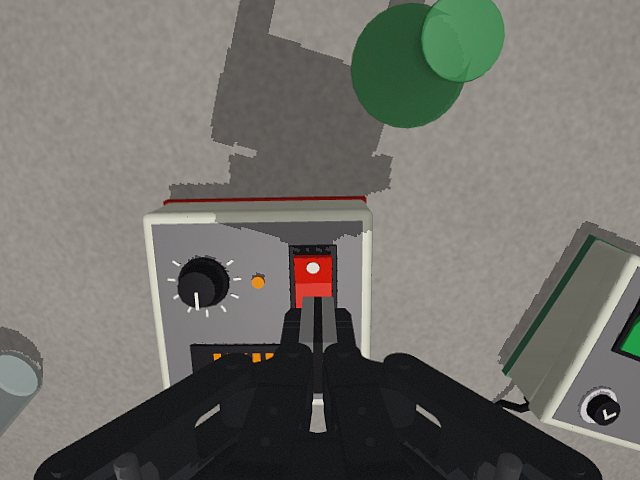

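The wrist view shows the white dot at (313,268), the rocker spanning columns 293–333 and its near end at row 254. The shut fingers line up with it, and the flask is clear.

Run:
```python
from h import *
T=np.load("T.npy")
for p in((313,268),(313,254),(313,283)):print(onz("wrist",*p,68,T).round(1))
print(robot.read_state()["position"])
```

```text
[504.5  45.2  68. ]
[495.5  42.7  68. ]
[514.5  47.8  68. ]
[500.4859404   46.21327073 135.47656742]
```

Emit:
{"name": "jog_arm", "arguments": {
  "delta_pos": [
    [0.001,-0.001,-0.02],
    [0,0,-0.02],
    [0,0,-0.015],
    [0,0,-0.003],
    [0,0,0]
  ],
  "yaw": [0,0,0,0,0]
}}

```text
time_s: 3.28
position: [502.8, 45.1, 78.8]
ee_rot: [-0.415, 3.113, -0.0]
force: [-0.4, 0.2, -0.1]
finger_gap: 0.1
finger_force: 0.0
```

Emit:
{"name": "jog_arm", "arguments": {
  "delta_pos": [
    [0,0,-0.001],
    [0,0,-0.001],
    [0,0,-0.001],
    [0,0,-0.001],
    [0,0,-0.001]
  ],
  "yaw": [0,0,0,0,0]
}}

```text
time_s: 3.9
position: [502.3, 45.2, 73.2]
ee_rot: [0.415, -3.114, -0.0]
force: [0.3, -0.0, 0.4]
finger_gap: 0.1
finger_force: 0.0
```

Emit:
{"name": "jog_arm", "arguments": {
  "delta_pos": [
    [0,0,-0.001],
    [0,0,-0.001],
    [0,0,-0.001],
    [0,0,-0.001],
    [0,0,0]
  ],
  "yaw": [0,0,0,0,0]
}}

```text
time_s: 4.53
position: [502.3, 45.2, 69.2]
ee_rot: [0.415, -3.114, -0.0]
force: [0.4, 0.6, -0.4]
finger_gap: -0.3
finger_force: 0.0
```

Emit:
{"name": "jog_arm", "arguments": {
  "delta_pos": [
    [0,0,-0.001],
    [0,0,-0.001],
    [0,0,-0.001],
    [0,0,0],
    [0,0,0]
  ],
  "yaw": [0,0,0,0,0]
}}

```text
time_s: 5.15
position: [502.6, 45.2, 66.3]
ee_rot: [-0.415, 3.113, 0.0]
force: [-0.6, -0.9, -0.2]
finger_gap: 0.1
finger_force: 0.0
```

Emit:
{"name": "jog_arm", "arguments": {
  "delta_pos": [
    [0,0,-0.0005],
    [0,0,-0.0005],
    [0,0,-0.0005],
    [0,0,-0.0005],
    [0,0,0]
  ],
  "yaw": [0,0,0,0,0]
}}

```text
time_s: 5.78
position: [502.4, 45.1, 64.4]
ee_rot: [0.415, -3.114, 0.0]
force: [-1.2, -0.2, 2.9]
finger_gap: 0.3
finger_force: 1.4
```

Emit:
{"name": "jog_arm", "arguments": {
  "delta_pos": [
    [0,0,-0.0005],
    [0,0,-0.0005],
    [0,0,-0.0005],
    [0,0,-0.0005],
    [0,0,0]
  ],
  "yaw": [0,0,0,0,0]
}}

```text
time_s: 6.4
position: [502.2, 45.1, 63.4]
ee_rot: [0.416, -3.113, 0.0]
force: [-5.6, -1.0, 11.9]
finger_gap: 0.1
finger_force: 6.2
```

Emit:
{"name": "jog_arm", "arguments": {
  "delta_pos": [
    [0,0,-0.0005],
    [0,0,-0.0005],
    [0,0,-0.0005],
    [0,0,0],
    [0,0,0]
  ],
  "yaw": [0,0,0,0,0]
}}

```text
time_s: 7.02
position: [502.3, 45.1, 63.2]
ee_rot: [0.416, -3.113, 0.0]
force: [-9.2, -0.3, 20.7]
finger_gap: -0.0
finger_force: 10.8
```

Emit:
{"name": "jog_arm", "arguments": {
  "delta_pos": [
    [0,0,0.002],
    [0,0,0.005],
    [0,0,0.02],
    [0,0,0.03],
    [0,0,0.013]
  ],
  "yaw": [0,0,0,0,0]
}}

```text
time_s: 7.65
position: [503.7, 45.1, 132.2]
ee_rot: [-0.415, 3.111, -0.001]
force: [0.3, 0.6, 0.2]
finger_gap: -0.1
finger_force: 0.0
```

Emit:
{"name": "jog_arm", "arguments": {
  "delta_pos": [
    [0,0,0],
    [0,0,0],
    [0,0,0],
    [0,0,0],
    [0,0,0]
  ],
  "yaw": [0,0,0,0,0]
}}

```text
time_s: 8.28
position: [502.1, 45.2, 130.4]
ee_rot: [0.415, -3.113, -0.0]
force: [0.1, -0.5, 0.5]
finger_gap: -0.1
finger_force: 0.0
```

```bash
python3 w.py wr2
python3 - <<'E'
from h import *
a=cv2.imread("pics/wr.png");b=cv2.imread("pics/wr2.png");s=robot.read_camera("side")[:,:,::-1];s0=cv2.imread("pics/side0.png")
f=lambda i,u,v:cv2.resize(i[v-40:v+40,u-40:u+40],(300,300),interpolation=cv2.INTER_NEAREST)
g=lambda i,u,v:cv2.resize(i[v-20:v+20,u-20:u+20],(300,300),interpolation=cv2.INTER_NEAREST)
cv2.imwrite("pics/cmp.png",np.vstack([np.hstack([f(a,313,275),f(b,313,275)]),np.hstack([g(s0,293,237),g(s,293,237)])]))
E
```

```text
[502.12185909  45.16978526 130.36988439] [ 0.12707391 -0.53689675  0.51544101]
```

View pics/cmp.png

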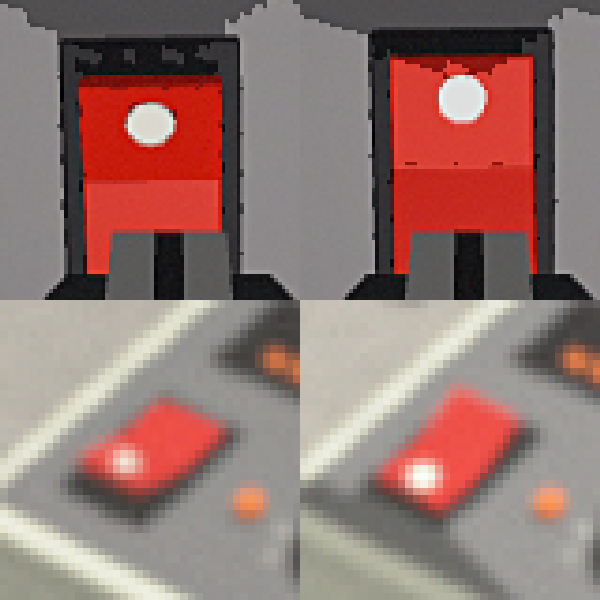

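The red rocker is over: the shading of its two halves has swapped and the far half now stands proud. Next I move to the green rocker.

Emit:
{"name": "jog_arm", "arguments": {
  "delta_pos": [
    [-0.003,0.031,0.02],
    [-0.003,0.031,0],
    [-0.003,0.031,0],
    [-0.003,0.031,0],
    [-0.003,0.031,0]
  ],
  "yaw": [-0.05,-0.05,-0.05,-0.05,-0.05]
}}

```text
time_s: 9.0
position: [487.3, 201.2, 150.9]
ee_rot: [-0.021, 3.141, 0.0]
force: [0.0, -0.7, -1.3]
finger_gap: -0.0
finger_force: 0.0
```

Emit:
{"name": "jog_arm", "arguments": {
  "delta_pos": [
    [-0.003,0.031,0],
    [-0.003,0.031,0],
    [-0.003,0.031,0],
    [0,0,-0.02],
    [0,0,0]
  ],
  "yaw": [-0.05,-0.05,-0.035,0,0]
}}

```text
time_s: 9.62
position: [476.7, 292.9, 129.0]
ee_rot: [-0.187, -3.132, 0.003]
force: [0.3, -0.4, -0.4]
finger_gap: 0.2
finger_force: 0.0
```

```bash
python3 w.py wg
python3 - <<'E'
from h import *
from m import mask
i=cv2.imread("pics/wg.png")[:,:,::-1].copy();T=np.load("T.npy")
m=mask(i,"green");m[:,:250]=0;m[:,380:]=0;m[:200]=0
n,l,st,c=cv2.connectedComponentsWithStats(m.astype(np.uint8));k=1+st[1:,4].argmax();print(st[k],c[k])
x,y,w,h=st[k][:4];sub=i[y:y+h,x:x+w].astype(int);p=np.argwhere(sub.min(2)>170)
d=p.mean(0)[::-1]+[x,y];print("dot",d,len(p),onz("wrist",*d,68,T))
for q in((x,y),(x+w,y)):print(onz("wrist",*q,69,T))
print(robot.read_state()["position"],robot.read_state()["ee_rot"])
E
```

```text
[476.72749976 292.90343537 129.04791833] [ 0.25558909 -0.38948543 -0.35727302]
[ 298  255   39   53 1553] [317.25241468 277.13393432]
dot [316.98214286 267.99107143] 112 [479.49675955 292.17445253  68.        ]
[469.36032205 281.90431197  69.        ]
[472.11340616 305.16878492  69.        ]
[477.56958331 292.90391816 130.01916294] [-1.87576480e-01 -3.13398008e+00  1.63397057e-03]
```

Emit:
{"name": "jog_arm", "arguments": {
  "delta_pos": [
    [0,0,-0.02],
    [0,0,-0.02],
    [0,0,-0.012],
    [0,0,-0.004],
    [0,0,-0.001]
  ],
  "yaw": [0,0,0,0,0]
}}

```text
time_s: 10.3
position: [478.8, 293.2, 74.2]
ee_rot: [0.189, 3.135, 0.001]
force: [0.4, -0.3, -0.1]
finger_gap: 0.1
finger_force: 0.0
```

Emit:
{"name": "jog_arm", "arguments": {
  "delta_pos": [
    [0,0,-0.001],
    [0,0,-0.001],
    [0,0,-0.001],
    [0,0,-0.001],
    [0,0,0]
  ],
  "yaw": [0,0,0,0,0]
}}

```text
time_s: 10.92
position: [478.2, 293.1, 69.7]
ee_rot: [-0.188, -3.136, 0.0]
force: [-0.3, 0.5, 0.3]
finger_gap: 0.2
finger_force: 0.0
```

Emit:
{"name": "jog_arm", "arguments": {
  "delta_pos": [
    [0,0,-0.001],
    [0,0,-0.001],
    [0,0,-0.0005],
    [0,0,-0.0005],
    [0,0,0]
  ],
  "yaw": [0,0,0,0,0]
}}

```text
time_s: 11.55
position: [478.2, 293.2, 66.7]
ee_rot: [-0.188, -3.136, 0.0]
force: [-0.8, -0.1, 1.0]
finger_gap: 0.1
finger_force: 0.5
```

Emit:
{"name": "jog_arm", "arguments": {
  "delta_pos": [
    [0,0,-0.0005],
    [0,0,-0.0005],
    [0,0,-0.0005],
    [0,0,-0.0005],
    [0,0,0]
  ],
  "yaw": [0,0,0,0,0]
}}

```text
time_s: 12.18
position: [478.5, 293.1, 64.7]
ee_rot: [0.188, 3.136, -0.0]
force: [-0.7, -0.1, 0.1]
finger_gap: -0.1
finger_force: 0.2
```

Emit:
{"name": "jog_arm", "arguments": {
  "delta_pos": [
    [0,0,-0.0005],
    [0,0,-0.0005],
    [0,0,-0.0005],
    [0,0,0],
    [0,0,0]
  ],
  "yaw": [0,0,0,0,0]
}}

```text
time_s: 12.8
position: [478.3, 293.2, 63.7]
ee_rot: [-0.188, -3.136, 0.0]
force: [-2.9, -0.2, 5.1]
finger_gap: -0.1
finger_force: 2.7
```

Emit:
{"name": "jog_arm", "arguments": {
  "delta_pos": [
    [0,0,-0.0005],
    [0,0,-0.0005],
    [0,0,0],
    [0,0,0],
    [0,0,0]
  ],
  "yaw": [0,0,0,0,0]
}}

```text
time_s: 13.42
position: [478.3, 293.2, 63.5]
ee_rot: [-0.188, -3.136, 0.0]
force: [-4.9, -2.0, 9.8]
finger_gap: -0.1
finger_force: 5.2
```

Emit:
{"name": "jog_arm", "arguments": {
  "delta_pos": [
    [0,0,0.002],
    [0,0,0.01],
    [0,0,0.02],
    [0,0,0.03],
    [0,0,0.03]
  ],
  "yaw": [0,0,0,0,0]
}}

```text
time_s: 14.05
position: [478.5, 293.0, 155.2]
ee_rot: [0.188, 3.136, -0.0]
force: [1.2, -0.9, 0.2]
finger_gap: 0.1
finger_force: 0.0
```

Emit:
{"name": "jog_arm", "arguments": {
  "delta_pos": [
    [0,0,0.04],
    [0,0,0],
    [0,0,0],
    [0,0,0],
    [0,0,0]
  ],
  "yaw": [0,0,0,0,0]
}}

```text
time_s: 14.68
position: [477.5, 292.8, 192.8]
ee_rot: [-0.188, -3.133, 0.002]
force: [-0.5, 0.2, 0.2]
finger_gap: 0.2
finger_force: 0.0
```

```bash
python3 w.py wg2
python3 - <<'E'
from h import *
b=cv2.imread("pics/wg2.png");a=cv2.imread("pics/wg.png");s=robot.read_camera("side")[:,:,::-1];s0=cv2.imread("pics/side0.png")
f=lambda i,u,v:cv2.resize(i[v-40:v+40,u-40:u+40],(300,300),interpolation=cv2.INTER_NEAREST)
g=lambda i,u,v:cv2.resize(i[v-20:v+20,u-20:u+20],(300,300),interpolation=cv2.INTER_NEAREST)
cv2.imwrite("pics/cmp2.png",np.vstack([np.hstack([f(a,317,275),f(b,317,250)]),np.hstack([g(s0,229,192),g(s,229,192)])]))
E
```

```text
[477.5375692  292.79043866 192.76507803] [-0.53913758  0.20630816  0.2338142 ]
```

View pics/cmp2.png

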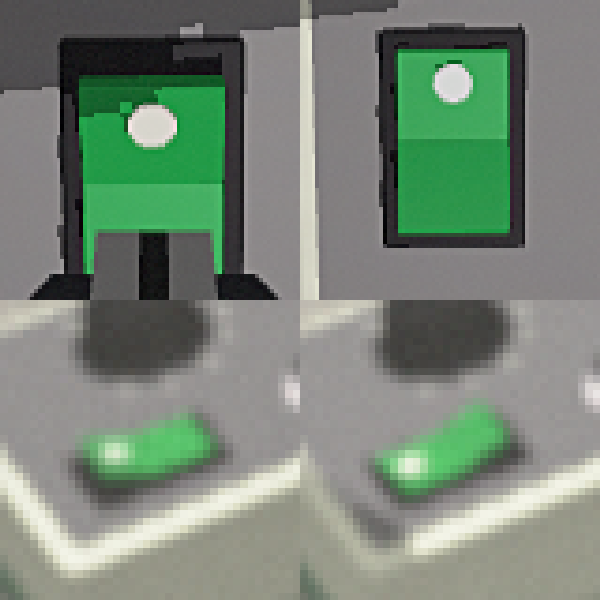

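The green rocker is flipped too, since its shading has also swapped. Next is the vent key.

Emit:
{"name": "jog_arm", "arguments": {
  "delta_pos": [
    [-0.002,-0.039,0],
    [-0.002,-0.039,0],
    [-0.002,-0.039,0],
    [-0.002,-0.039,0],
    [-0.002,-0.039,0]
  ],
  "yaw": [-0.02,-0.02,-0.02,-0.02,-0.03]
}}

```text
time_s: 15.4
position: [468.1, 96.9, 194.1]
ee_rot: [-0.361, -3.121, 0.0]
force: [1.3, 0.2, 0.4]
finger_gap: 0.4
finger_force: 0.0
```

Emit:
{"name": "jog_arm", "arguments": {
  "delta_pos": [
    [-0.002,-0.039,0],
    [-0.002,-0.039,0],
    [-0.002,-0.039,0],
    [-0.002,-0.039,0],
    [-0.002,-0.039,0]
  ],
  "yaw": [0,0,0,0,0]
}}

```text
time_s: 16.02
position: [458.1, -98.1, 194.2]
ee_rot: [0.36, 3.121, 0.0]
force: [0.8, -0.4, 0.3]
finger_gap: 0.0
finger_force: 0.0
```

Emit:
{"name": "jog_arm", "arguments": {
  "delta_pos": [
    [-0.002,-0.039,0],
    [-0.002,-0.039,0],
    [-0.002,-0.039,0],
    [-0.002,-0.039,0],
    [-0.002,-0.039,0]
  ],
  "yaw": [0,0,0,0,0]
}}

```text
time_s: 16.65
position: [448.1, -293.1, 194.0]
ee_rot: [-0.36, -3.121, -0.0]
force: [0.8, 0.6, 0.8]
finger_gap: 0.1
finger_force: 0.0
```

Emit:
{"name": "jog_arm", "arguments": {
  "delta_pos": [
    [-0.002,-0.04,-0.02],
    [0,0,-0.02],
    [0,0,-0.02],
    [0,0,0],
    [0,0,0]
  ],
  "yaw": [0,0,0,0,0]
}}

```text
time_s: 17.27
position: [446.7, -332.1, 134.9]
ee_rot: [0.36, 3.12, -0.001]
force: [-0.7, -0.6, 0.3]
finger_gap: 0.2
finger_force: 0.0
```

```bash
python3 w.py wv
python3 - <<'E'
from h import *
s=robot.read_state();print(s["position"],s["q"])
E
```

```text
[ 446.73816834 -332.08136854  134.88343724] [-0.71588855 -0.61768334  0.34819137]
[ 447.01291563 -332.30814978  135.36988368] [-7.94610703e-01  2.65055616e-01  1.68048668e+00 -6.22919603e-05
  1.19410287e+00 -2.13588666e+00]
```

View pics/wv.png

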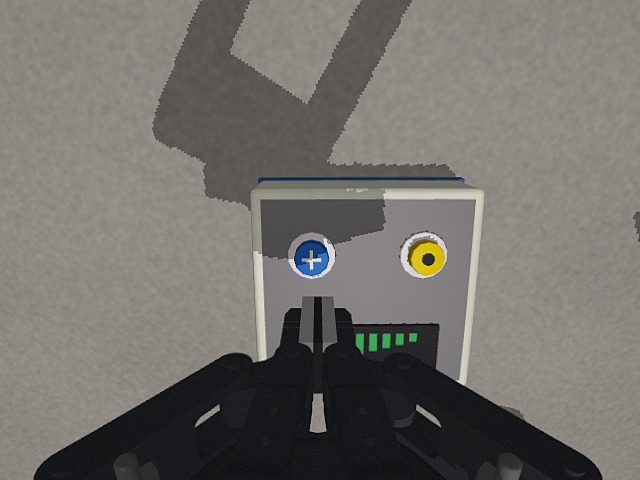

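The white cross on the blue key is at (312,260). The yellow key at (428,258) is well clear.

Run:
```python
from h import *
T=np.load("T.npy")
for z in (66,69,72):print(onz("wrist",312,260,z,T).round(1))
```

```text
[ 446.9 -335.7   66. ]
[ 445.7 -335.4   69. ]
[ 444.6 -335.1   72. ]
```

Emit:
{"name": "jog_arm", "arguments": {
  "delta_pos": [
    [-0.001,-0.0025,-0.02],
    [0,0,-0.02],
    [0,0,-0.014],
    [0,0,-0.005],
    [0,0,0]
  ],
  "yaw": [0,0,0,0,0]
}}

```text
time_s: 17.95
position: [445.6, -334.4, 75.5]
ee_rot: [0.36, 3.121, -0.0]
force: [-0.1, 0.7, -0.3]
finger_gap: 0.6
finger_force: 0.0
```

Emit:
{"name": "jog_arm", "arguments": {
  "delta_pos": [
    [0,0,-0.001],
    [0,0,-0.001],
    [0,0,-0.001],
    [0,0,-0.001],
    [0,0,0]
  ],
  "yaw": [0,0,0,0,0]
}}

```text
time_s: 18.58
position: [445.6, -334.5, 71.5]
ee_rot: [0.36, 3.12, -0.0]
force: [0.0, 0.2, 0.5]
finger_gap: -0.0
finger_force: 0.7
```

Emit:
{"name": "jog_arm", "arguments": {
  "delta_pos": [
    [0,0,-0.001],
    [0,0,-0.001],
    [0,0,-0.0005],
    [0,0,-0.0005],
    [0,0,0]
  ],
  "yaw": [0,0,0,0,0]
}}

```text
time_s: 19.2
position: [445.8, -334.6, 68.6]
ee_rot: [0.36, 3.12, -0.001]
force: [1.0, 0.3, 3.5]
finger_gap: 0.3
finger_force: 1.5
```

Emit:
{"name": "jog_arm", "arguments": {
  "delta_pos": [
    [0,0,-0.0005],
    [0,0,-0.0005],
    [0,0,-0.0005],
    [0,0,0],
    [0,0,0]
  ],
  "yaw": [0,0,0,0,0]
}}

```text
time_s: 19.82
position: [445.6, -334.6, 67.0]
ee_rot: [0.36, 3.12, -0.001]
force: [3.1, -0.4, 5.1]
finger_gap: 0.1
finger_force: 1.9
```

Emit:
{"name": "jog_arm", "arguments": {
  "delta_pos": [
    [0,0,-0.0005],
    [0,0,-0.0005],
    [0,0,0],
    [0,0,0],
    [0,0,0]
  ],
  "yaw": [0,0,0,0,0]
}}

```text
time_s: 20.45
position: [445.7, -334.6, 66.8]
ee_rot: [0.36, 3.12, -0.001]
force: [1.3, 1.2, 8.3]
finger_gap: -0.1
finger_force: 4.2
```

Emit:
{"name": "jog_arm", "arguments": {
  "delta_pos": [
    [0,0,-0.0005],
    [0,0,0],
    [0,0,0],
    [0,0,0],
    [0,0,0]
  ],
  "yaw": [0,0,0,0,0]
}}

```text
time_s: 21.08
position: [445.7, -334.7, 66.7]
ee_rot: [0.36, 3.12, -0.001]
force: [0.3, 1.5, 10.1]
finger_gap: 0.3
finger_force: 5.4
```

Emit:
{"name": "jog_arm", "arguments": {
  "delta_pos": [
    [0,0,0.003],
    [0,0,0.008],
    [0,0,0.02],
    [0,0,0.03],
    [0,0,0.03]
  ],
  "yaw": [0,0,0,0,0]
}}

```text
time_s: 21.7
position: [443.5, -333.1, 155.4]
ee_rot: [-0.36, -3.116, -0.004]
force: [0.1, 0.1, 0.3]
finger_gap: -0.0
finger_force: 0.0
```

Emit:
{"name": "jog_arm", "arguments": {
  "delta_pos": [
    [0,0,0.03],
    [0,0,0.02],
    [0,0,0],
    [0,0,0],
    [0,0,0]
  ],
  "yaw": [0,0,0,0,0]
}}

```text
time_s: 22.32
position: [444.3, -333.5, 204.4]
ee_rot: [-0.36, -3.118, -0.004]
force: [-1.0, 0.5, -0.1]
finger_gap: -0.1
finger_force: 0.0
```

Run:
```python
from h import *
from m import mask,seeds
a=cv2.imread("pics/side0.png")[:,:,::-1].copy();b=robot.read_camera("side")
for k,(_,(u,v)) in seeds.items():
    print(k,[np.argwhere(mask(i,k)[v-16:v+17,u-16:u+17]).mean(0).round(1).tolist() for i in(a,b)])
d=cv2.absdiff(a,b.copy()).max(2)[130:420,180:470];print((d>60).sum())
```

```text
red [[15.5, 16.4], [15.6, 16.0]]
green [[15.3, 18.3], [15.5, 16.3]]
blue [[15.5, 15.9], [15.5, 15.9]]
8365
```

```bash
python3 -c "
from rig import robot
print(robot.finish_job())"
```

```text
the job is handed in; nothing more can be done
None
```

I handed the job in at about 22 s: heater rocker off, then rotation rocker off, then the vent key pressed to its stop (about 10 N) and sprung back. The highest reading was about 23 N in total, on the red rocker's stop, against the 25 N limit. The hand-in returned no verdict.

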